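# Clip a scraper blade into the honing jig

## Robot

A 6-joint arm with a two-finger parallel gripper is mounted at the origin on the work surface. World frame = base frame: x ahead of the robot, y to its left, z up, the work surface at z = 0. Lengths are in m, angles in rad, forces in N, time in s.
With the tool pointing down it reaches from about 0.375 to 0.9 m from the base axis. Payload 3.1 kg.
Tool frame: the origin (TCP) lies midway between the tips of the shut fingers; the grasp point (between the pads) lies 19 mm behind it; z points along the fingers, y is the line along which they close (so a half turn about z gives the same grasp; the last joint's range is limited). The gripper opens to 85 mm and grips with 20 to 120 N. Pads are 22 mm wide; open, the fingers measure 114 mm over their backs; the gripper's body (76 mm by 85 mm) begins 54 mm behind the grasp point. The pads swing forward as they close: fully open they stand 13 mm farther back than shut.
Start: joints at [-1.347, 0.527, 1.433, -0, 1.181, -0.178], TCP at [0.244, -0.575, 0.231] pointing down, gripper open.
Joint ranges: [-3.08, 3.08], [-0.75, 2.2], [0.22, 2.44], [-1.43, 4.57], [0, 2.65], [-2.85, 2.85]. Speed limits (rad/s): [2.79, 2.79, 3.14, 3.14, 3.14, 3.14].

## Interface

Orientations are given as a unit quaternion [x, y, z, w].
In Python, from station import manip gives the robot as it stands. The module is installed in compiled form; this text tells all that it offers.
- The arm moves only by the tool apply_moves, never from a script. Its arguments are lists of equal length, an entry for each row: "claw": the gripper's target within -1 to 1 (fully open at 1, half-way at 0, shut at -1); "travel": the shift along the tool's x, y, z scaled (see below), a list of three; "turn": the turn, a rotation vector about the tool's x, y, z scaled (see below), a list of three. In form: {"claw": [claw, ...], "travel": [[dx, dy, dz], ...], "turn": [[rx, ry, rz], ...]}. A call has 1 to 5 rows; each row is the pose to reach, as a shift and turn from the pose commanded when the call began, along the tool's axes at that moment, turning the shorter way round; what a row does not reach only later rows make up. The controller multiplies each number of a shift by 800 mm and each number of a turn by 180 degrees. A row lasts 1/12 s, in which the tool goes at most 41.7 mm and 7.16 degrees, less where a joint would pass 70% of its speed; a pose out of reach is approached as far as the arm can. A call with a number of a shift or a turn outside -1 to 1 is refused whole. A call with a gripper value outside its range is refused whole. The fingers move at their own pace and stop on an object; "newtons" is the grip in N (left out, the last holds). Time passes only in rows, so rows that repeat a pose let the fingers close. It gives the time, the measured TCP pose, the force, the opening and the grip force at its end, in the units of the state.
- manip.sense(): the state, without advancing time (a new reading comes with each control period).
- manip.snapshot(name): name is "side" or "top"; returns a dict with "pixels" (480x640x3 uint8, red, green, blue), "depth" (480x640 float32, m along the optical axis (not along the pixel's ray), 0 where there is no reading), "intrinsics" (3x3 intrinsics, pixels), "R" (3x3) and "t" (3): a world point X has camera coordinates R X + t. Camera axes: x right, y down, z forward; pixel columns grow to the right and rows downward; lengths in m; the calibration is good to about 2 mm. A picture is of the moment at which its call begins.
- manip.sign_off(): hands the job in; it is judged then, once.
The state is a dict: "t": time; "q": joint angles; "qd": joint speeds; "tau": joint torques, N m; "tcp_pos": TCP position; "tool_rot": TCP orientation; "force": force on the tool from outside, world axes, zero at the start; "ft_torque": the same for the moment, N m; "finger_gap": opening from 0.0 (shut) to 1.0 (fully open); "gripper_force": force on a finger pad.
Only numpy, scipy, OpenCV 4.12 (cv2) and the standard library are available. Lean on these libraries where they do the work, as an engineer would, in place of code of your own. Each camera call takes 0.05 s, during which the arm holds its last target. There are 200 camera calls.

## Task

Load the round-nosed scraper blade into the honing jig: with one fingertip press the long tail of the spring clip down and keep it down, while the other fingertip pushes the blade along its channel, beneath the raised jaw, until its nose is fully home against the stop block. Then let the clip go so that its jaw clamps the blade, and move clear. Only press and push: do not pick the blade up, and leave the other things on the bench and on the jig where they are.

Things in the scene. Friction and masses are not known exactly. Their poses are not given: they have to be found in the camera images.
- jig: Honing jig fixed to the bench: plywood board 210 x 180 mm, upper face 12 mm above the bench, spanning x -125..85, y -115..65 mm from the origin, which is at bench height. x: the way the blade is pushed, y: from the channel to the clip's tail, z up. A spring clip is hinged on a pin along x at y = 9 mm, 24 mm up, 7 mm thick; its two posts at x = -119 and 47 mm are 30 mm high.
- channel (a point): Jig's channel, on its floor (the board), at jig x = 0, y = -22 mm. The channel runs along jig x, 42 mm wide, between two dark wooden rails 6 mm wide and 5 mm high (jig x -105..55 mm).
- stop_face (a point): Middle of the face of the dark wooden stop block (14 mm high on the board) that closes the channel at jig x = 55 mm; the point is 17 mm above the bench. The blade's nose tip rests against it when fully home.
- blade: Steel scraper blade with a half-round nose, 70 long (x) x 40 wide x 10 mm thick, about 0.2 kg, lying loose in the channel short of the clip's jaw. Origin: middle of its length and width, on its underside. x points to the nose, tip at x = +35 mm; the flat tail end to push is at x = -35 mm. Home, its origin is at jig x = 20 mm. Upper face 22 mm above the bench.
- clip (a joint): Angle of the steel spring clip, rad: 0 shut, 0.40 at its stop, tail fully down. A seesaw: pressing the tail raises the jaw; a spring shuts it (3 N on the tail to start, 7 N fully down). Shut, the jaw's underside is 4 mm above the board and blocks the blade squarely, which cannot push it up. The blade passes beneath above 0.24; clamped on the blade the clip reads about 0.22.
- tail_plate (a point): Middle of the upper face of the clip's flat tail plate, to be pressed; moves with the clip. Plate 105 mm long (jig x -110..-5), 24 mm wide. Shut: jig y = 40 mm, 27 mm above the bench, outer edge tilted up 0.38 rad. Fully down: y = 39 mm, 15 mm above the bench, level, 3 mm above the channel's floor and 61 mm sideways from its middle line. A finger can slide along it while pressing.
- jaw (a point): Middle of the underside of the clip's jaw, 16 mm (x) x 12 mm (y), over the channel's middle at jig x 22..38 mm; moves with the clip. The jaw's arm tops out about 30 mm above the bench shut, 45 mm open.
- square_blade: Bystander: spare blade with square ends, 70 x 40 x 10 mm, lying on the jig's board outside the channel. Origin under its middle.
- stone: Bystander: grey honing stone 150 x 50 x 22 mm on the bench. Origin under its middle.
- wood_knob: Bystander: small turned dark wood knob, 32 mm across, 38 mm high, standing on the jig's board. Origin under its middle.
- wax_jar: Bystander: amber jar, 64 mm across, 60 mm high. Origin under its middle.
- bowl: Bystander: turned light wood bowl, 120 mm across, 55 mm high. Origin under its middle.
- chuck: Bystander: steel lathe chuck, 90 mm across, 62 mm high. Origin under its middle.
- driver: Bystander: screwdriver with a wooden handle, about 200 mm long, lying on the bench beside the jig. Origin near its middle.
Things that resemble listed ones, but are neither listed nor needed, are in the scene too. Leave any blue or red look-alike of the blade alone.

How it is judged:
On the way, in this order (a step that is already met when the one before it is completed fails the run):
1. the clip is held open while the blade is still short of its jaw (value of joint clip above 0.245 rad and x of blade in the frame of jig below -0.008 m), for 0.05 s.
2. with the clip held open, a finger pushes the blade beneath its jaw (value of joint clip above 0.237 rad and x of blade in the frame of jig above 0 m and contact force between the fingers and blade above 0.05 N).
At the end, for the whole second after the job is handed in: The blade lies flat in the channel with its nose within 3.5 mm of the stop block, at rest, and the clip, let go, clamps it (clip joint between 0.19 and 0.28 rad) (x of blade in the frame of jig between 0.0165 and 0.0235 m and horizontal distance between stop_face and blade below 0.0385 m and z of blade in the frame of jig below 0.0145 m and angle between blade's own z axis and vertical below 0.06 rad and value of joint clip between 0.19 and 0.28 rad and velocity of joint clip below 0.05 rad/s and linear speed of blade below 0.01 m/s); the robot touches nothing.
It fails at once if the blade is lifted or tipped instead of being pushed along the board (z of blade in the frame of jig above 0.02 m or angle between blade's own z axis and vertical above 0.25 rad).
It fails at once if a bystander is disturbed (moved by more than 20 mm) (distance of any of square_blade, stone, wood_knob, wax_jar, bowl, chuck, driver from where it was at the start of the episode above 0.02 m).
It also fails if it takes over 48 s, if anything falls off the work surface, if the arm or the gripper's body presses on something with over 40 N, if the wrist force passes 120 N, or if a joint passes its speed limit or range.

## Working session

There is one attempt and no reset: what is moved stays moved. The work goes in short steps, Python scripts to look and compute and a tool call to move; the robot and the scene stay as the last step left them, time stands still between calls to the robot, and variables do not carry over. Pictures are saved under pics/ and viewed, at most 10 in all, crops included, and the job is handed in when it is done.

Besides the shell and the picture viewer there is one more tool, called by a JSON object that holds its "op" and its "data". apply_moves: Moves the arm, as the interface text tells. Shifts and turns lie within -1 to 1; 1 stands for 800 mm of shift or 180 degrees of turn. Its arguments: {"type":"object","properties":{"claw":{"type":"array","items":{"type":"number"}},"travel":{"type":"array","items":{"type":"array","items":{"type":"number"}}},"turn":{"type":"array","items":{"type":"array","items":{"type":"number"}}},"newtons":{"type":"number"}},"required":["claw","travel","turn"]}

```bash
mkdir -p pics; cat > h.py <<'E'
import numpy as np,cv2
from station import manip
def snap(name,f):
    s=manip.snapshot(name); np.savez('pics/'+f+'.npz',**s)
    cv2.imwrite('pics/'+f+'.png',cv2.cvtColor(s['pixels'],cv2.COLOR_RGB2BGR)); return s
def w(s,u,v,z=None):
    K,R,t=s['intrinsics'],s['R'],s['t']
    r=np.linalg.inv(K)@[u,v,1]; o=-R.T@t; d=R.T@r
    k=s['depth'][int(round(v)),int(round(u))] if z is None else (z-o[2])/d[2]
    return o+k*d
def crop(f,x0,y0,x1,y1,k,out):
    im=cv2.imread('pics/'+f+'.png')[y0:y1,x0:x1]
    cv2.imwrite('pics/'+out+'.png',cv2.resize(im,None,fx=k,fy=k,interpolation=cv2.INTER_CUBIC))
E
python3 -c "
from h import *
snap('top','t0');snap('side','s0')
print(manip.sense())"
```

```text
{'t': 0.1, 'q': array([-1.34748522e+00,  5.28386098e-01,  1.43378713e+00, -1.18477961e-05,
        1.18142581e+00, -1.78511093e-01]), 'qd': array([-0.0007996 , -0.00143825, -0.00347794,  0.00080763,  0.00037586,
        0.0009575 ]), 'tau': array([-5.16483269e-04, -4.43304098e+01, -1.78587019e+01, -3.72311097e-04,
        3.86067884e-03,  1.89448696e-05]), 'tcp_pos': array([ 0.24430459, -0.57455881,  0.23041944]), 'tool_rot': array([ 9.79884220e-01,  1.99564297e-01, -2.79464284e-05, -1.00281528e-03]), 'force': array([-0.12605673,  0.2180177 ,  0.5604408 ]), 'ft_torque': array([-0.07145777,  0.00831863, -0.00493147]), 'gripper_force': 0.0, 'finger_gap': 0.9992608500226253}
```

View pics/t0.png

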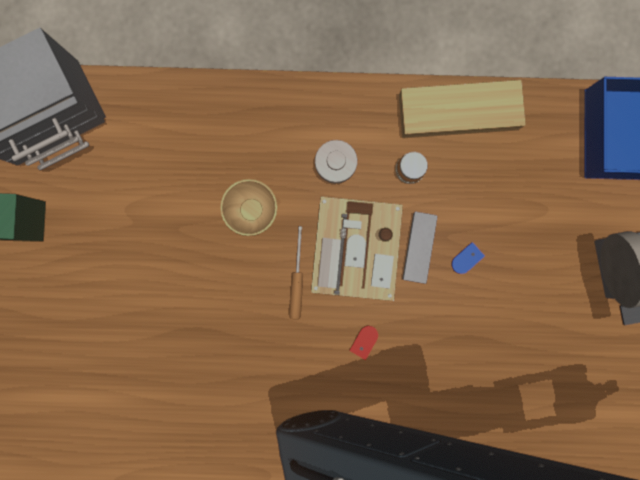

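View pics/s0.png

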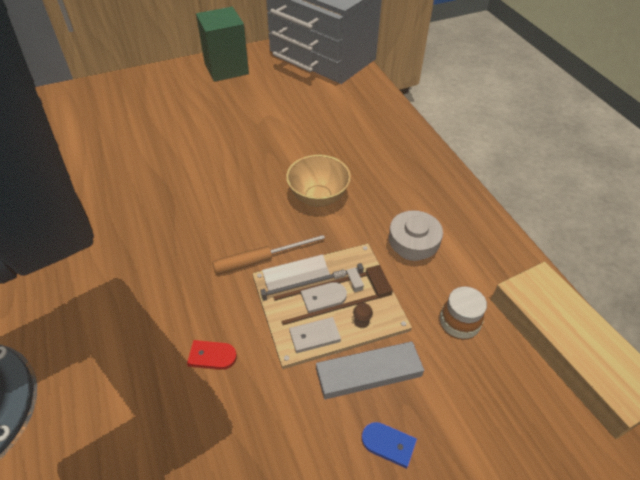

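Top view candidates: steel round-nosed blade in the channel (356,250); square spare (382,270); blue look-alike (467,258); red look-alike (364,342). I choose (356,250), which lies between the rails with its nose towards the dark stop block (359,208). The clip's tail plate is at (329,262).

```bash
python3 -c "
from h import *
crop('t0',305,190,410,310,5,'c0')
s=np.load('pics/t0.npz')
for n,u,v in [('c1',321,198),('c2',402,205),('c3',395,300),('c4',312,293),('blade',356,255),('tail',329,262),('bowl',250,210),('chuck',336,160),('bench',364,320)]: print(n,w(s,u,v).round(4))
print(s['intrinsics'],(-s['R'].T@s['t']).round(3))
"
```

```text
c1 [0.6664 0.0514 0.0104]
c2 [ 0.6561 -0.1258  0.0102]
c3 [ 0.4489 -0.1156  0.0046]
c4 [ 0.4586  0.0652 -0.0017]
blade [ 0.5437 -0.0272  0.0241]
tail [0.5271 0.0304 0.0228]
bowl [0.6365 0.2067 0.0016]
chuck [0.7416 0.0222 0.0608]
bench [ 0.4031 -0.05   -0.0042]
[[583.92614782   0.         316.56780768]
 [  0.         583.92614782 234.35922304]
 [  0.           0.           1.        ]] [0.513 0.054 1.28 ]
```

View pics/c0.png

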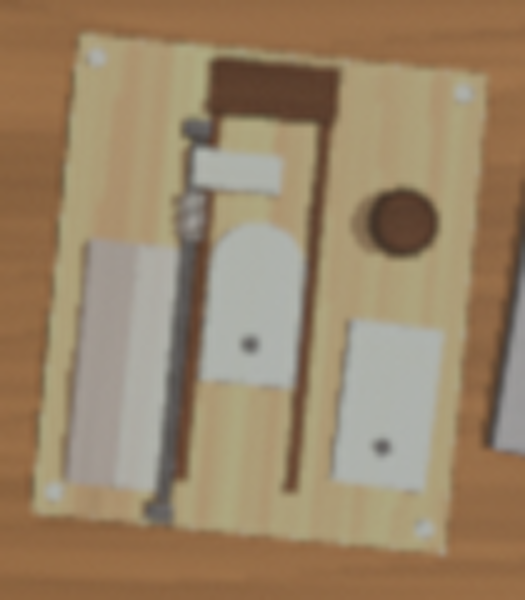

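The crop shows the blade's nose tip at about (258,222) and its tail edge from (201,379) to (293,388). The jaw is at (192..283,147..193) ahead of the nose, and the tail plate at (66..180,240..490). Next I'll fit the jig pose.

```bash
cat >> h.py <<'E'
def fit():
    s=np.load('pics/t0.npz')
    f=lambda u,v,z:w(s,305+(u+.5)/5-.5,190+(v+.5)/5-.5,z)
    P=np.array([f(*p,.012)[:2] for p in [(82,34),(487,74),(444,554),(34,515)]])
    J=np.array([(85,65),(85,-115),(-125,-115),(-125,65)])/1e3
    a=P-P.mean(0);b=J-J.mean(0)
    th=np.arctan2((b[:,0]*a[:,1]-b[:,1]*a[:,0]).sum(),(a*b).sum())
    R=np.array([[np.cos(th),-np.sin(th)],[np.sin(th),np.cos(th)]])
    o=P.mean(0)-R@J.mean(0)
    return s,f,th,R,o,P-(J@R.T+o)
E
python3 -c "
from h import *
s,f,th,R,o,res=fit()
print('th',th,'o',o,'res mm',(res*1e3).round(1))
j=lambda u,v,z:((f(u,v,z)[:2]-o)@R*1e3).round(1)
print('bladetail',j(201,379,.022),j(293,388,.022),'nose',j(258,222,.022),'stop edge',j(207,114,.026),j(338,122,.026))
print('tail plate in',j(158,490,.02),j(180,250,.02),'out',j(66,483,.031),j(90,240,.031))
print('knob',j(403,222,.038))
q=manip.sense();from scipy.spatial.transform import Rotation as Ro
M=Ro.from_quat(q['tool_rot']).as_matrix();print(M.round(3))
a0=np.arctan2(M[1,0],M[0,0]);print('toolx ang',np.degrees(a0),'jig',np.degrees(th))
tgt=np.r_[o+R@np.array([-.097,.0085]),.06]
print('tgt',tgt,'shift units',(M.T@(tgt-q['tcp_pos'])/.8).round(4),'turn',(-(th-a0)/np.pi).round(4))
"
```

```text
th -0.0690643444617851 o [ 0.58049502 -0.00613483] res mm [[-0.1 -1.3]
 [-0.2  1.2]
 [ 0.5  1.1]
 [-0.3 -0.9]]
bladetail [-59.8  -1.8] [-59.8 -41.6] nose [ 10.  -19.9] stop edge [54.   6.6] [ 56.1 -49.9]
tail plate in [-109.   12.] [-5.2 12.4] out [-109.5   51.7] [-5.3 51.6]
knob [ 15.  -80.4]
[[ 0.92   0.391 -0.   ]
 [ 0.391 -0.92   0.002]
 [ 0.    -0.002 -1.   ]]
toolx ang 23.022955126077022 jig -3.957095452498007
tgt [0.48431285 0.00903883 0.06      ] shift units [ 0.5613 -0.5536  0.2143] turn 0.1499
```

{"op": "apply_moves", "data": {"claw": [0.1, 0.1, 0.1, 0.1, 0.1], "travel": [[0.57, -0.55, 0], [0.57, -0.55, 0], [0.57, -0.55, 0], [0.57, -0.55, 0], [0.57, -0.55, 0]], "turn": [[0, 0, 0.15], [0, 0, 0.15], [0, 0, 0.15], [0, 0, 0.15], [0, 0, 0.15]]}}

```text
t: 0.52
tcp_pos: [0.326, -0.3813, 0.2309]
tool_rot: [0.999, -0.037, -0.0, -0.001]
force: [1.0, -0.4, 0.3]
finger_gap: 0.549
gripper_force: 0.0
```

```bash
cat > nx.py <<'E'
import sys
from h import *
from scipy.spatial.transform import Rotation as Ro
_,_,th,R,o,_=fit()
def rel(jx,jy,z):
    q=manip.sense();M=Ro.from_quat(q['tool_rot']).as_matrix()
    tgt=np.r_[o+R@np.array([jx,jy]),z]
    a0=np.arctan2(M[1,0],M[0,0])
    print('t',q['t'],'jig',((q['tcp_pos'][:2]-o)@R*1e3).round(1),q['tcp_pos'][2].round(4),'F',q['force'].round(1),'gap',round(q['finger_gap'],3),'shift',(M.T@(tgt-q['tcp_pos'])/.8).round(4),'turn',(-(th-a0)/np.pi).round(4),'tilt',(M[:2,2]).round(4))
if __name__=='__main__': rel(*map(float,sys.argv[1:4]))
E
python3 nx.py -.085 .0085 .12
```

```text
t 0.5167 jig [-228.  -391.9] 0.2309 F [ 1.  -0.4  0.3] gap 0.549 shift [ 0.1765 -0.5011  0.139 ] turn -0.0015 tilt [-0.0003  0.001 ]
```

{"op": "apply_moves", "data": {"claw": [0.1, 0.1, 0.1, 0.1, 0.1], "travel": [[0.176, -0.5, 0], [0.176, -0.5, 0], [0.176, -0.5, 0], [0.176, -0.5, 0], [0.176, -0.5, 0]], "turn": [[0, 0, 0], [0, 0, 0], [0, 0, 0], [0, 0, 0], [0, 0, 0]]}}

```text
t: 0.93
tcp_pos: [0.4086, -0.1901, 0.2312]
tool_rot: [0.999, -0.035, -0.0, -0.0]
force: [0.7, -0.1, 0.2]
finger_gap: 0.547
gripper_force: 0.0
```

{"op": "apply_moves", "data": {"claw": [0.1, 0.1, 0.1, 0.1, 0.1], "travel": [[0.09, -0.25, 0], [0.09, -0.25, 0], [0.09, -0.25, 0], [0.09, -0.25, 0], [0.09, -0.25, 0]], "turn": [[0, 0, 0], [0, 0, 0], [0, 0, 0], [0, 0, 0], [0, 0, 0]]}}

```text
t: 1.35
tcp_pos: [0.4927, 0.0006, 0.2312]
tool_rot: [0.999, -0.035, -0.0, 0.0]
force: [0.2, -0.4, 0.3]
finger_gap: 0.549
gripper_force: 0.0
```

```bash
python3 nx.py -.085 .0085 .07
```

```text
t 1.35 jig [-88.1   0.7] 0.2312 F [ 0.2 -0.4  0.3] gap 0.549 shift [ 0.004  -0.0098  0.2015] turn -0.0001 tilt [-0.0005  0.    ]
```

{"op": "apply_moves", "data": {"claw": [0.1, 0.1, 0.1, 0.1, 0.1], "travel": [[0.001, -0.007, 0.2], [0.001, -0.007, 0.2], [0.001, -0.007, 0.2], [0.001, -0.007, 0.2], [0.001, -0.007, 0.2]], "turn": [[0, 0, 0], [0, 0, 0], [0, 0, 0], [0, 0, 0], [0, 0, 0]]}}

```text
t: 1.77
tcp_pos: [0.4885, 0.0054, 0.0646]
tool_rot: [0.999, -0.034, -0.008, -0.001]
force: [-0.8, -0.1, -0.8]
finger_gap: 0.551
gripper_force: 0.0
```

```bash
python3 nx.py -.085 .0085 .07; python3 -c "
from h import *
snap('side','s1');crop('s1',190,170,430,370,3.2,'cs1')"
```

```text
t 1.7667 jig [-92.6   5.2] 0.0646 F [-0.8 -0.1 -0.8] gap 0.551 shift [ 0.0094 -0.0042 -0.0069] turn 0.0 tilt [-0.0156  0.0034]
```

View pics/cs1.png

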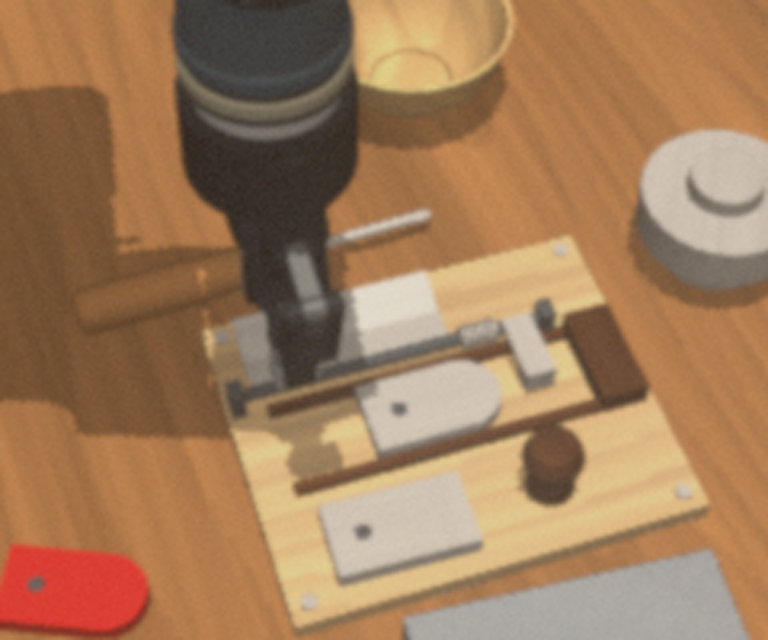

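The near finger's tip is at about crop (298,385), over the channel side behind the blade, and the tail plate and blade are undisturbed. I'll let it settle, then locate the tip.

{"op": "apply_moves", "data": {"claw": [0.1, 0.1, 0.1], "travel": [[0.004, 0, 0], [0.004, 0, 0], [0.004, 0, 0]], "turn": [[0, 0, 0], [0, 0, 0], [0, 0, 0]]}}

```text
t: 2.07
tcp_pos: [0.4992, 0.0031, 0.074]
tool_rot: [0.999, -0.035, 0.003, 0.001]
force: [0.5, 0.2, 0.5]
finger_gap: 0.549
gripper_force: 0.0
```

```bash
python3 nx.py -.085 .0085 .05; python3 -c "
from h import *
from nx import R,o
s=snap('side','s2')
v,u=np.mgrid[200:330,230:330]
P=np.array([np.r_[w(s,a,b),a,b] for a,b in zip(u.ravel(),v.ravel()) if s['depth'][b,a]>0])
J=(P[:,:2]-o)@R*1e3
m=(J[:,0]>-125)&(J[:,0]<-62)&(abs(J[:,1])<80)&(P[:,2]>.038)&(P[:,2]<.12)
for z in range(38,110,6):
    k=m&(P[:,2]>z/1e3)&(P[:,2]<z/1e3+.006)
    if k.sum()>2: print(z,k.sum(),'x',np.percentile(J[k,0],[5,50,95]).round(0),'y',np.percentile(J[k,1],[5,50,95]).round(0))
crop('s2',240,230,330,320,6,'cs2')"
```

```text
t 2.0667 jig [-81.7   3.6] 0.074 F [0.5 0.2 0.5] gap 0.549 shift [-0.0043 -0.0061  0.03  ] turn -0.0002 tilt [ 0.0062 -0.0014]
74 7 x [-93. -92. -90.] y [-28. -27.  27.]
80 20 x [-94. -92. -73.] y [-33. -27.  27.]
86 47 x [-94. -85. -74.] y [-35. -33.  27.]
92 35 x [-94. -87. -79.] y [-35. -33.  28.]
98 17 x [-94. -93. -79.] y [-36. -27.  31.]
104 8 x [-95. -94. -93.] y [-28.  -0.  30.]
```

View pics/cs2.png

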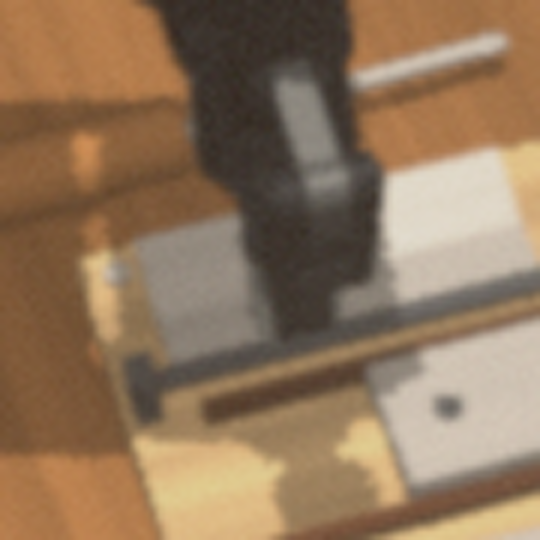

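{"op": "apply_moves", "data": {"claw": [0.1, 0.1, 0.1, 0.1, 0.1], "travel": [[0, 0, 0], [0, 0, 0], [0, 0, 0], [0, 0, 0], [0, 0, 0]], "turn": [[0, 0, 0], [0, 0, 0], [0, 0, 0], [0, 0, 0], [0, 0, 0]]}}

```text
t: 2.53
tcp_pos: [0.4969, 0.0038, 0.0715]
tool_rot: [0.999, -0.035, 0.0, 0.0]
force: [0.7, 0.3, -0.7]
finger_gap: 0.55
gripper_force: 0.0
```

```bash
python3 nx.py -.085 .0085 .04
```

```text
t 2.5333 jig [-84.1   4.1] 0.0715 F [ 0.7  0.3 -0.7] gap 0.55 shift [-0.0011 -0.0055  0.0394] turn -0.0001 tilt [ 0.0003 -0.    ]
```

{"op": "apply_moves", "data": {"claw": [0.1, 0.1, 0.1, 0.1, 0.1], "travel": [[-0.001, -0.003, 0.008], [-0.001, -0.005, 0.016], [-0.001, -0.0055, 0.024], [-0.001, -0.0055, 0.03], [-0.001, -0.0055, 0.03]], "turn": [[0, 0, 0], [0, 0, 0], [0, 0, 0], [0, 0, 0], [0, 0, 0]]}}

```text
t: 2.95
tcp_pos: [0.4954, 0.0085, 0.0458]
tool_rot: [0.999, -0.035, -0.001, -0.0]
force: [0.0, 0.5, 0.4]
finger_gap: 0.549
gripper_force: 0.0
```

{"op": "apply_moves", "data": {"claw": [0.1, 0.1, 0.1, 0.1, 0.1], "travel": [[0, 0, 0], [0, 0, 0], [0, 0, 0], [0, 0, 0], [0, 0, 0]], "turn": [[0, 0, 0], [0, 0, 0], [0, 0, 0], [0, 0, 0], [0, 0, 0]]}}

```text
t: 3.37
tcp_pos: [0.4966, 0.0082, 0.0476]
tool_rot: [0.999, -0.035, 0.0, 0.0]
force: [-0.3, 0.3, -0.4]
finger_gap: 0.549
gripper_force: 0.0
```

```bash
python3 nx.py -.085 .0085 .03
```

```text
t 3.3667 jig [-84.7   8.5] 0.0476 F [-0.3  0.3 -0.4] gap 0.549 shift [-0.0004 -0.      0.0219] turn -0.0001 tilt [ 0.0006 -0.0001]
```

{"op": "apply_moves", "data": {"claw": [0.1, 0.1, 0.1, 0.1, 0.1], "travel": [[0, 0, 0.006], [0, 0, 0.012], [0, 0, 0.0175], [0, 0, 0.0175], [0, 0, 0.0175]], "turn": [[0, 0, 0], [0, 0, 0], [0, 0, 0], [0, 0, 0], [0, 0, 0]]}}

```text
t: 3.78
tcp_pos: [0.496, 0.0083, 0.0328]
tool_rot: [0.999, -0.035, -0.001, -0.0]
force: [-0.5, -0.9, -0.0]
finger_gap: 0.551
gripper_force: 0.0
```

{"op": "apply_moves", "data": {"claw": [0.1, 0.1, 0.1, 0.1, 0.1], "travel": [[0, 0, 0.003], [0, 0, 0.006], [0, 0, 0.009], [0, 0, 0.009], [0, 0, 0.009]], "turn": [[0, 0, 0], [0, 0, 0], [0, 0, 0], [0, 0, 0], [0, 0, 0]]}}

```text
t: 4.2
tcp_pos: [0.4963, 0.0083, 0.026]
tool_rot: [0.999, -0.035, -0.0, -0.0]
force: [-0.0, 1.2, -0.3]
finger_gap: 0.553
gripper_force: 0.0
```

{"op": "apply_moves", "data": {"claw": [0.1, 0.1, 0.1, 0.1], "travel": [[0, 0, 0.003], [0, 0, 0.005], [0, 0, 0.005], [0, 0, 0.005]], "turn": [[0, 0, 0], [0, 0, 0], [0, 0, 0], [0, 0, 0]]}}

```text
t: 4.53
tcp_pos: [0.4966, 0.0083, 0.0223]
tool_rot: [0.999, -0.035, 0.0, -0.0]
force: [-0.1, 0.4, 3.5]
finger_gap: 0.549
gripper_force: 1.5
```

{"op": "apply_moves", "data": {"claw": [0.1, 0.1, 0.1, 0.1], "travel": [[0, 0, 0.003], [0, 0, 0.005], [0, 0, 0.005], [0, 0, 0.005]], "turn": [[0, 0, 0], [0, 0, 0], [0, 0, 0], [0, 0, 0]]}}

```text
t: 4.87
tcp_pos: [0.4966, 0.0082, 0.0181]
tool_rot: [0.999, -0.035, 0.0, -0.0]
force: [0.3, 1.4, 4.4]
finger_gap: 0.554
gripper_force: 2.1
```

```bash
python3 nx.py -.085 .0085 .015
```

```text
t 4.8667 jig [-84.7   8.5] 0.0181 F [0.3 1.4 4.4] gap 0.554 shift [-0.0003  0.      0.0039] turn -0.0001 tilt [ 0.0003 -0.    ]
```

{"op": "apply_moves", "data": {"claw": [0.1, 0.1, 0.1, 0.1], "travel": [[0, 0, 0.003], [0, 0, 0.005], [0, 0, 0.005], [0, 0, 0.005]], "turn": [[0, 0, 0], [0, 0, 0], [0, 0, 0], [0, 0, 0]]}}

```text
t: 5.2
tcp_pos: [0.4966, 0.0077, 0.0143]
tool_rot: [0.999, -0.035, 0.0, 0.0]
force: [0.2, -0.8, 5.9]
finger_gap: 0.55
gripper_force: 3.1
```

{"op": "apply_moves", "data": {"claw": [0.1, 0.1, 0.1, 0.1], "travel": [[0, 0, 0.0015], [0, 0, 0.0025], [0, 0, 0.0025], [0, 0, 0.0025]], "turn": [[0, 0, 0], [0, 0, 0], [0, 0, 0], [0, 0, 0]]}}

```text
t: 5.53
tcp_pos: [0.4966, 0.0074, 0.0125]
tool_rot: [0.999, -0.034, 0.0, 0.001]
force: [-1.3, -4.3, 7.7]
finger_gap: 0.551
gripper_force: 4.1
```

```bash
python3 nx.py -.085 .0085 .01; python3 -c "
from h import *
snap('side','s3');crop('s3',240,230,420,350,4.4,'cs3')"
```

```text
t 5.5333 jig [-84.6   7.7] 0.0125 F [-1.3 -4.3  7.7] gap 0.551 shift [-0.0005 -0.001   0.0032] turn 0.0001 tilt [ 0.0006 -0.001 ]
```

View pics/cs3.png

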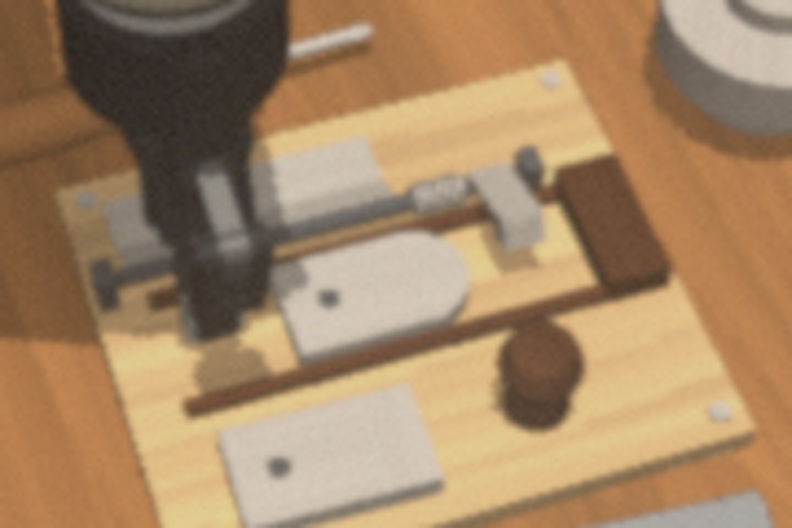

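The clip is open with its jaw raised at (510,230). The finger in the channel, at (215,335), is behind the blade's tail edge at (290,320). I'll press a little further.

{"op": "apply_moves", "data": {"claw": [0.1, 0.1, 0.1, 0.1], "travel": [[0, 0, 0.0015], [0, 0, 0.0015], [0, 0, 0.0015], [0, 0, 0.0015]], "turn": [[0, 0, 0], [0, 0, 0], [0, 0, 0], [0, 0, 0]]}}

```text
t: 5.92
tcp_pos: [0.4966, 0.0073, 0.0121]
tool_rot: [0.999, -0.034, 0.001, 0.001]
force: [-1.5, -3.9, 14.1]
finger_gap: 0.55
gripper_force: 7.1
```

{"op": "apply_moves", "data": {"claw": [0.1, 0.1, 0.1, 0.1], "travel": [[0, 0, 0.0015], [0, 0, 0.0015], [0, 0, 0.0015], [0, 0, 0.0015]], "turn": [[0, 0, 0], [0, 0, 0], [0, 0, 0], [0, 0, 0]]}}

```text
t: 6.25
tcp_pos: [0.4966, 0.0073, 0.0117]
tool_rot: [0.999, -0.034, 0.001, 0.001]
force: [-3.9, -4.4, 23.2]
finger_gap: 0.549
gripper_force: 11.1
```

```bash
python3 nx.py -.085 .0085 .01; python3 -c "
from h import *
from nx import R,o
s=snap('top','t3')
v,u=np.mgrid[190:310,305:410]
P=np.array([w(s,a,b) for a,b in zip(u.ravel(),v.ravel()) if s['depth'][b,a]>0])
J=(P[:,:2]-o)@R*1e3
for n,(a,b,c,d) in dict(jaw=(22,38,-30,-16),plate=(-50,-8,30,48),outer=(-50,-8,42,49),inner=(-50,-8,24,32),blade=(-50,0,-38,-8),board=(20,80,40,60)).items():
    k=(J[:,0]>a)&(J[:,0]<b)&(J[:,1]>c)&(J[:,1]<d);print(n,k.sum(),np.median(P[k,2])*1e3)
"
```

```text
t 6.25 jig [-84.6   7.6] 0.0117 F [-3.9 -4.4 23.2] gap 0.549 shift [-0.0005 -0.0011  0.0022] turn 0.0001 tilt [ 0.0015 -0.0012]
jaw 49 37.982951225209675
plate 142 14.676106980228255
outer 50 15.210069158927864
inner 59 15.61375231665818
blade 277 20.955687124038835
board 250 11.275890707614034
```

Force rises steeply and the plate is level at 15 mm, so the clip is at its stop. I'll ease off slightly and push.

{"op": "apply_moves", "data": {"claw": [0.1, 0.1, 0.1, 0.1, 0.1], "travel": [[0, 0, -0.001], [0.004, 0, -0.001], [0.008, 0, -0.001], [0.012, 0, -0.001], [0.016, 0, -0.001]], "turn": [[0, 0, 0], [0, 0, 0], [0, 0, 0], [0, 0, 0], [0, 0, 0]]}}

```text
t: 6.72
tcp_pos: [0.4972, 0.0078, 0.0114]
tool_rot: [0.999, -0.032, -0.013, -0.0]
force: [-22.2, -9.7, 30.2]
finger_gap: 0.548
gripper_force: 15.5
```

{"op": "apply_moves", "data": {"claw": [0.1, 0.1, 0.1, 0.1, 0.1], "travel": [[0.003, 0, 0], [0.006, 0, 0], [0.009, 0, 0], [0.012, 0, 0], [0.015, 0, 0]], "turn": [[0, 0, 0], [0, 0, 0], [0, 0, 0], [0, 0, 0], [0, 0, 0]]}}

```text
t: 7.13
tcp_pos: [0.5037, 0.0083, 0.0113]
tool_rot: [0.999, -0.032, -0.018, -0.002]
force: [-17.4, -2.2, 31.2]
finger_gap: 0.553
gripper_force: 16.1
```

```bash
python3 nx.py -.030 .0075 .0115; python3 -c "
from h import *
s=snap('top','t4');snap('side','s4');crop('s4',240,220,420,340,4.4,'cs4')"
```

```text
t 7.1333 jig [-77.6   9.1] 0.0113 F [-17.4  -2.2  31.2] gap 0.553 shift [ 0.0594  0.0023 -0.0023] turn 0.0015 tilt [-0.0353  0.0043]
```

View pics/cs4.png

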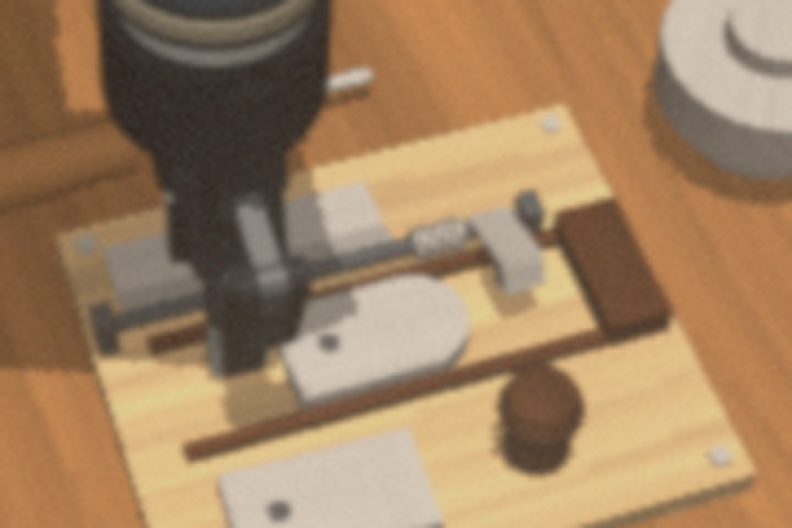

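The finger on the plate is dragging, with 31 N down and 17 N of friction; the blade has not moved. I'll relax the press.

{"op": "apply_moves", "data": {"claw": [0.1, 0.1, 0.1, 0.1], "travel": [[-0.01, 0, -0.001], [-0.01, 0, -0.002], [-0.01, 0, -0.002], [-0.01, 0, -0.002]], "turn": [[0, 0, 0], [0, 0, 0], [0, 0, 0], [0, 0, 0]]}}

```text
t: 7.57
tcp_pos: [0.5085, 0.0079, 0.0122]
tool_rot: [0.999, -0.034, -0.005, -0.001]
force: [-6.4, 1.0, 11.4]
finger_gap: 0.549
gripper_force: 5.5
```

```bash
python3 nx.py -.030 .0075 .0115
```

```text
t 7.5667 jig [-72.8   9. ] 0.0122 F [-6.4  1.  11.4] gap 0.549 shift [0.0535 0.0019 0.0003] turn 0.0003 tilt [-0.0093  0.0015]
```

{"op": "apply_moves", "data": {"claw": [0.1, 0.1, 0.1, 0.1, 0.1], "travel": [[0.003, 0, -0.0003], [0.006, 0, -0.0005], [0.009, 0, -0.0005], [0.012, 0, -0.0005], [0.012, 0, -0.0005]], "turn": [[0, 0, 0], [0, 0, 0], [0, 0, 0], [0, 0, 0], [0, 0, 0]]}}

```text
t: 7.98
tcp_pos: [0.515, 0.0077, 0.0121]
tool_rot: [0.999, -0.034, -0.008, -0.001]
force: [-10.1, 1.4, 12.0]
finger_gap: 0.549
gripper_force: 6.4
```

```bash
cat > chk.py <<'E'
from h import *
from nx import R,o,rel
import sys
rel(-.03,.0085,.012)
s=snap('top',sys.argv[1])
v,u=np.mgrid[190:310,305:410]
P=np.array([w(s,a,b) for a,b in zip(u.ravel(),v.ravel()) if s['depth'][b,a]>0])
C=np.array([s['pixels'][b,a] for a,b in zip(u.ravel(),v.ravel()) if s['depth'][b,a]>0]).astype(int)
J=(P[:,:2]-o)@R*1e3
for n,(a,b,c,d) in dict(jaw=(23,37,-28,-16),outer=(-20,-8,42,49),inner=(-20,-8,24,32)).items():
    k=(J[:,0]>a)&(J[:,0]<b)&(J[:,1]>c)&(J[:,1]<d);print(n,k.sum(),np.median(P[k,2])*1e3)
for x in range(-20,60,3): # brightness/colour along lane clear of jaw
    k=(abs(J[:,0]-x)<1.5)&(abs(J[:,1]+33)<4)
    print(x,C[k].mean(0).round(),end=' ; ')
E
python3 chk.py t5
```

```text
t 7.9833 jig [-66.3   9.3] 0.0121 F [-10.1   1.4  12. ] gap 0.549 shift [ 0.0453  0.0011 -0.0006] turn 0.0005 tilt [-0.0164  0.0026]
jaw 36 39.874114480888956
outer 9 14.723247562219877
inner 0 nan
-20 [nan nan nan] ; -17 [nan nan nan] ; -14 [168. 171. 166.] ; -11 [180. 184. 178.] ; -8 [184. 187. 182.] ; -5 [183. 187. 182.] ; -2 [183. 187. 182.] ; 1 [183. 187. 181.] ; 4 [183. 187. 182.] ; 7 [183. 187. 181.] ; 10 [182. 182. 171.] ; 13 [182. 168. 141.] ; 16 [181. 160. 124.] ; 19 [181. 160. 122.] ; 22 [181. 160. 123.] ; 25 [178. 158. 122.] ; 28 [175. 156. 121.] ; 31 [180. 162. 124.] ; 34 [180. 161. 124.] ; 37 [179. 160. 123.] ; 40 [181. 162. 124.] ; 43 [181. 162. 124.] ; 46 [181. 162. 125.] ; 49 [182. 163. 126.] ; 52 [181. 162. 124.] ; 55 [148. 131.  98.] ; 58 [98. 69. 50.] ;
  return _methods._mean(a, axis=axis, dtype=dtype,
  ret = ret.dtype.type(ret / rcount)
chk.py:14: RuntimeWarning: Mean of empty slice.
  print(x,C[k].mean(0).round(),end=' ; ')
  ret = um.true_divide(
```

Blade edge in that lane has moved forward, so it is being pushed. I'll continue.

{"op": "apply_moves", "data": {"claw": [0.1, 0.1, 0.1, 0.1, 0.1], "travel": [[0.003, 0, 0], [0.006, 0, 0], [0.009, 0, 0], [0.012, 0, 0], [0.015, 0, 0]], "turn": [[0, 0, 0], [0, 0, 0], [0, 0, 0], [0, 0, 0], [0, 0, 0]]}}

```text
t: 8.45
tcp_pos: [0.5251, 0.0074, 0.0121]
tool_rot: [0.999, -0.034, -0.01, -0.001]
force: [-12.5, 0.9, 15.0]
finger_gap: 0.549
gripper_force: 8.0
```

{"op": "apply_moves", "data": {"claw": [0.1, 0.1, 0.1, 0.1, 0.1], "travel": [[0.003, 0, 0], [0.006, 0, 0], [0.009, 0, 0], [0.012, 0, 0], [0.012, 0, 0]], "turn": [[0, 0, 0], [0, 0, 0], [0, 0, 0], [0, 0, 0], [0, 0, 0]]}}

```text
t: 8.87
tcp_pos: [0.5359, 0.0066, 0.0121]
tool_rot: [0.999, -0.034, -0.009, -0.001]
force: [-11.5, 1.3, 14.0]
finger_gap: 0.55
gripper_force: 7.2
```

```bash
python3 chk.py t6 2>/dev/null
```

```text
t 8.8667 jig [-45.4   9.6] 0.0121 F [-11.5   1.3  14. ] gap 0.55 shift [ 0.0192  0.0014 -0.0002] turn 0.0004 tilt [-0.0178  0.0031]
jaw 35 38.94008913794678
outer 29 337.5031638080362
inner 36 337.039011727327
-20 [67. 68. 69.] ; -17 [64. 65. 64.] ; -14 [64. 64. 64.] ; -11 [72. 70. 65.] ; -8 [92. 83. 69.] ; -5 [nan nan nan] ; -2 [nan nan nan] ; 1 [nan nan nan] ; 4 [nan nan nan] ; 7 [nan nan nan] ; 10 [nan nan nan] ; 13 [149. 152. 148.] ; 16 [175. 179. 173.] ; 19 [184. 188. 182.] ; 22 [184. 187. 181.] ; 25 [180. 184. 178.] ; 28 [183. 185. 176.] ; 31 [182. 177. 162.] ; 34 [181. 167. 140.] ; 37 [180. 161. 125.] ; 40 [181. 162. 124.] ; 43 [182. 163. 125.] ; 46 [182. 163. 125.] ; 49 [182. 163. 126.] ; 52 [182. 163. 125.] ; 55 [143. 124.  93.] ; 58 [98. 68. 49.] ;
```

{"op": "apply_moves", "data": {"claw": [0.1, 0.1, 0.1, 0.1, 0.1], "travel": [[0.003, 0, 0], [0.006, 0, 0], [0.009, 0, 0], [0.012, 0, 0], [0.015, 0, 0]], "turn": [[0, 0, 0], [0, 0, 0], [0, 0, 0], [0, 0, 0], [0, 0, 0]]}}

```text
t: 9.33
tcp_pos: [0.5467, 0.0059, 0.0121]
tool_rot: [0.999, -0.034, -0.01, -0.001]
force: [-11.2, 1.6, 12.9]
finger_gap: 0.553
gripper_force: 7.6
```

{"op": "apply_moves", "data": {"claw": [0.1, 0.1, 0.1, 0.1], "travel": [[0.003, 0, 0], [0.005, 0, 0], [0.005, 0, 0], [0.005, 0, 0]], "turn": [[0, 0, 0], [0, 0, 0], [0, 0, 0], [0, 0, 0]]}}

```text
t: 9.67
tcp_pos: [0.5522, 0.0053, 0.0122]
tool_rot: [0.999, -0.034, -0.009, -0.001]
force: [-11.4, 1.0, 13.3]
finger_gap: 0.55
gripper_force: 7.4
```

```bash
python3 chk.py t7 2>/dev/null
```

```text
t 9.6667 jig [-29.    9.5] 0.0122 F [-11.4   1.   13.3] gap 0.55 shift [-0.0012  0.0012  0.0002] turn 0.0005 tilt [-0.017   0.0027]
jaw 7 40.83300023834258
outer 26 344.8623337672029
inner 35 344.53388333524316
-20 [65. 66. 66.] ; -17 [67. 69. 69.] ; -14 [68. 69. 70.] ; -11 [65. 66. 66.] ; -8 [69. 70. 70.] ; -5 [68. 70. 70.] ; -2 [67. 68. 69.] ; 1 [64. 64. 64.] ; 4 [67. 66. 65.] ; 7 [87. 81. 69.] ; 10 [111. 100.  80.] ; 13 [nan nan nan] ; 16 [nan nan nan] ; 19 [nan nan nan] ; 22 [nan nan nan] ; 25 [nan nan nan] ; 28 [nan nan nan] ; 31 [nan nan nan] ; 34 [151. 155. 148.] ; 37 [176. 179. 173.] ; 40 [184. 188. 181.] ; 43 [185. 188. 180.] ; 46 [184. 186. 178.] ; 49 [184. 175. 154.] ; 52 [182. 168. 137.] ; 55 [143. 124.  94.] ; 58 [98. 67. 48.] ;
```

{"op": "apply_moves", "data": {"claw": [0.1, 0.1, 0.1, 0.1], "travel": [[0.002, 0, 0], [0.0025, 0, 0], [0.0025, 0, 0], [0.0025, 0, 0]], "turn": [[0, 0, 0], [0, 0, 0], [0, 0, 0], [0, 0, 0]]}}

```text
t: 10.05
tcp_pos: [0.5523, 0.0054, 0.0121]
tool_rot: [0.999, -0.033, -0.011, -0.001]
force: [-14.1, 1.1, 15.7]
finger_gap: 0.552
gripper_force: 8.6
```

{"op": "apply_moves", "data": {"claw": [0.1, 0.1, 0.1, 0.1], "travel": [[0.002, 0, 0], [0.0025, 0, 0], [0.0025, 0, 0], [0.0025, 0, 0]], "turn": [[0, 0, 0], [0, 0, 0], [0, 0, 0], [0, 0, 0]]}}

```text
t: 10.38
tcp_pos: [0.5523, 0.0054, 0.0121]
tool_rot: [0.999, -0.033, -0.013, -0.001]
force: [-15.4, 0.5, 17.4]
finger_gap: 0.552
gripper_force: 9.8
```

```bash
python3 nx.py -.030 .0075 .0115
```

```text
t 10.3833 jig [-28.9   9.6] 0.0121 F [-15.4   0.5  17.4] gap 0.552 shift [-0.0013  0.0026  0.0007] turn 0.0009 tilt [-0.0252  0.0035]
```

{"op": "apply_moves", "data": {"claw": [0.1, 0.1, 0.1, 0.1, 0.1], "travel": [[0.002, 0, -0.001], [0.004, 0, -0.001], [0.006, 0, -0.001], [0.006, 0, -0.001], [0.006, 0, -0.001]], "turn": [[0, 0, 0], [0, 0, 0], [0, 0, 0], [0, 0, 0], [0, 0, 0]]}}

```text
t: 10.8
tcp_pos: [0.5573, 0.005, 0.0123]
tool_rot: [0.999, -0.035, -0.013, -0.002]
force: [-15.4, -0.4, 14.6]
finger_gap: 0.547
gripper_force: 11.6
```

```bash
python3 chk.py t8 2>/dev/null; python3 -c "
from h import *
snap('side','s8');crop('s8',290,240,410,330,6.5,'cs8')"
```

```text
t 10.8 jig [-23.9   9.5] 0.0123 F [-15.4  -0.4  14.6] gap 0.547 shift [-0.0076  0.0013  0.0005] turn -0.0001 tilt [-0.0249  0.0039]
jaw 0 nan
outer 28 345.44535760708374
inner 35 345.3595904430305
-20 [65. 66. 66.] ; -17 [66. 68. 68.] ; -14 [66. 67. 68.] ; -11 [66. 68. 68.] ; -8 [66. 67. 67.] ; -5 [67. 69. 69.] ; -2 [68. 69. 69.] ; 1 [68. 69. 69.] ; 4 [65. 65. 65.] ; 7 [68. 69. 70.] ; 10 [66. 65. 65.] ; 13 [80. 76. 69.] ; 16 [93. 86. 71.] ; 19 [126. 115.  91.] ; 22 [nan nan nan] ; 25 [nan nan nan] ; 28 [nan nan nan] ; 31 [nan nan nan] ; 34 [nan nan nan] ; 37 [nan nan nan] ; 40 [nan nan nan] ; 43 [133. 136. 130.] ; 46 [167. 171. 164.] ; 49 [184. 188. 180.] ; 52 [183. 183. 171.] ; 55 [140. 128. 108.] ; 58 [98. 68. 50.] ;
```

View pics/cs8.png

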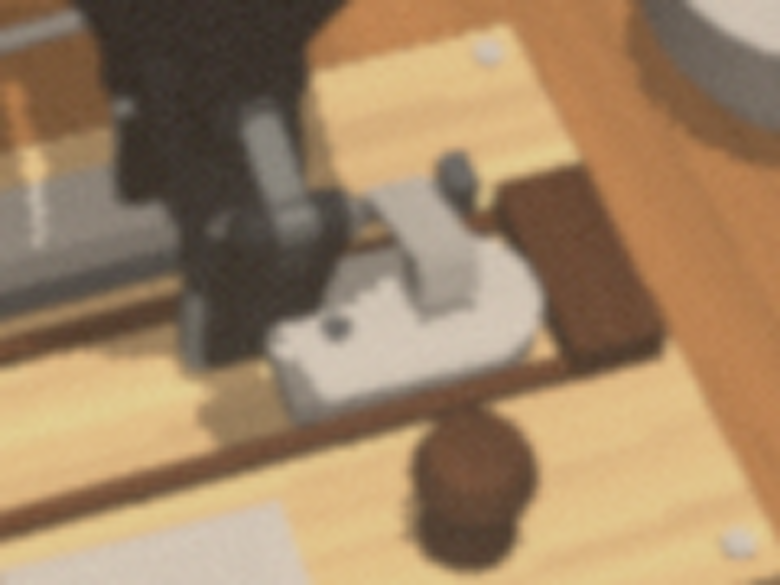

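The nose meets the dark stop block at about (548,300), beneath the raised jaw (440,290). I'll confirm with one small extra push.

{"op": "apply_moves", "data": {"claw": [0.1, 0.1, 0.1, 0.1], "travel": [[0.002, 0, -0.0005], [0.003, 0, -0.0005], [0.003, 0, -0.0005], [0.003, 0, -0.0005]], "turn": [[0, 0, 0], [0, 0, 0], [0, 0, 0], [0, 0, 0]]}}

```text
t: 11.23
tcp_pos: [0.5573, 0.005, 0.0123]
tool_rot: [0.999, -0.035, -0.015, -0.002]
force: [-18.2, -0.2, 14.6]
finger_gap: 0.548
gripper_force: 12.7
```

```bash
python3 nx.py -.030 .0075 .0115
```

```text
t 11.2333 jig [-23.9   9.5] 0.0123 F [-18.2  -0.2  14.6] gap 0.548 shift [-0.0076  0.0026  0.0012] turn -0.0 tilt [-0.03    0.0045]
```

Position is unchanged and force is rising, so the blade is home. I'll back the finger off, then lift.

{"op": "apply_moves", "data": {"claw": [0.1, 0.1, 0.1, 0.1, 0.1], "travel": [[-0.006, 0, 0], [-0.012, 0, 0], [-0.018, 0, 0], [-0.023, 0, 0], [-0.023, 0, 0]], "turn": [[0, 0, 0], [0, 0, 0], [0, 0, 0], [0, 0, 0], [0, 0, 0]]}}

```text
t: 11.65
tcp_pos: [0.555, 0.004, 0.0144]
tool_rot: [0.999, -0.035, 0.002, 0.0]
force: [1.6, 2.0, 5.8]
finger_gap: 0.552
gripper_force: 2.6
```

```bash
python3 nx.py -.030 .0085 .0115
```

```text
t 11.65 jig [-26.2   8.3] 0.0144 F [1.6 2.  5.8] gap 0.552 shift [-0.0048 -0.0002  0.0036] turn -0.0002 tilt [ 0.005  -0.0008]
```

{"op": "apply_moves", "data": {"claw": [0.1, 0.1, 0.1, 0.1, 0.1], "travel": [[-0.004, 0, 0], [-0.006, 0, -0.003], [-0.006, 0, -0.006], [-0.006, 0, -0.01], [-0.006, 0, -0.014]], "turn": [[0, 0, 0], [0, 0, 0], [0, 0, 0], [0, 0, 0], [0, 0, 0]]}}

```text
t: 12.07
tcp_pos: [0.5469, 0.0047, 0.0245]
tool_rot: [0.999, -0.034, -0.002, -0.0]
force: [-0.3, 0.5, 0.2]
finger_gap: 0.55
gripper_force: 0.0
```

{"op": "apply_moves", "data": {"claw": [0.1, 0.1, 0.1, 0.1, 0.1], "travel": [[0, 0, -0.02], [0, 0, -0.04], [0, 0, -0.07], [0, 0, -0.1], [0, 0, -0.13]], "turn": [[0, 0, 0], [0, 0, 0], [0, 0, 0], [0, 0, 0], [0, 0, 0]]}}

```text
t: 12.48
tcp_pos: [0.5469, 0.0047, 0.1293]
tool_rot: [0.999, -0.035, -0.002, -0.0]
force: [-0.5, -0.3, 0.7]
finger_gap: 0.549
gripper_force: 0.0
```

{"op": "apply_moves", "data": {"claw": [0.1, 0.1, 0.1, 0.1, 0.1], "travel": [[-0.04, 0, -0.03], [-0.08, 0, -0.06], [-0.08, 0, -0.09], [-0.08, 0, -0.09], [-0.08, 0, -0.09]], "turn": [[0, 0, 0], [0, 0, 0], [0, 0, 0], [0, 0, 0], [0, 0, 0]]}}

```text
t: 12.9
tcp_pos: [0.4845, 0.0089, 0.202]
tool_rot: [0.999, -0.035, 0.001, 0.0]
force: [0.1, -0.4, 1.3]
finger_gap: 0.55
gripper_force: 0.0
```

{"op": "apply_moves", "data": {"claw": [0.1, 0.1, 0.1, 0.1, 0.1], "travel": [[0, 0, 0], [0, 0, 0], [0, 0, 0], [0, 0, 0], [0, 0, 0]], "turn": [[0, 0, 0], [0, 0, 0], [0, 0, 0], [0, 0, 0], [0, 0, 0]]}}

```text
t: 13.32
tcp_pos: [0.4842, 0.0091, 0.2]
tool_rot: [0.999, -0.035, -0.001, -0.0]
force: [-0.1, 0.1, -0.1]
finger_gap: 0.549
gripper_force: 0.0
```

```bash
python3 chk.py t9 2>/dev/null; python3 -c "
from h import *
snap('side','s9');crop('s9',250,220,420,345,4.4,'cs9')"
```

```text
t 13.3167 jig [-97.1   8.5] 0.2 F [-0.1  0.1 -0.1] gap 0.549 shift [0.0843 0.     0.2349] turn -0.0001 tilt [-0.0019  0.0004]
jaw 31 35.308631100936296
outer 16 19.27802348389951
inner 17 16.55927641755639
-20 [178. 156. 119.] ; -17 [174. 155. 122.] ; -14 [169. 167. 158.] ; -11 [178. 182. 177.] ; -8 [180. 184. 178.] ; -5 [180. 184. 179.] ; -2 [180. 184. 178.] ; 1 [180. 184. 179.] ; 4 [180. 184. 178.] ; 7 [180. 184. 178.] ; 10 [180. 184. 179.] ; 13 [180. 184. 178.] ; 16 [180. 184. 178.] ; 19 [180. 184. 178.] ; 22 [179. 182. 176.] ; 25 [173. 176. 170.] ; 28 [178. 182. 176.] ; 31 [178. 182. 175.] ; 34 [178. 181. 175.] ; 37 [178. 181. 175.] ; 40 [179. 182. 176.] ; 43 [180. 184. 177.] ; 46 [180. 184. 177.] ; 49 [180. 183. 175.] ; 52 [177. 176. 163.] ; 55 [131. 118.  99.] ; 58 [96. 67. 49.] ;
```

View pics/cs9.png

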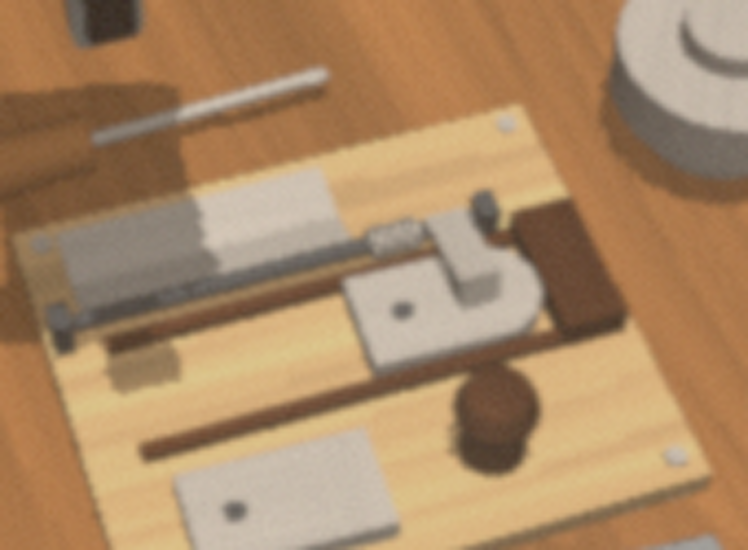

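The jaw at (475,285) sits on the blade. The nose is against the stop at about (543,290) and the tail edge measures about jig x -15, which is home. Everything else is where it was.

```bash
python3 -c "
from station import manip
print(manip.sign_off())"
```

```text
the job is handed in; nothing more can be done
None
```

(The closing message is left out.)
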